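# Fill the coaster well to its level mark

## Robot

A 6-joint arm with a two-finger parallel gripper is mounted at the origin on a cart in front of the work surface, level with it; the furniture and walls round the work are solid. World frame = base frame: x ahead of the robot, y to its left, z up, the work surface at z = 0. Lengths are in m, angles in rad, forces in N, time in s.
With the tool pointing down it reaches from about 0.35 to 0.925 m from the base axis. Payload 6.4 kg.
Tool frame: the origin (TCP) lies between the finger pads; the fingertips stand 14 mm ahead of it and the grasp point (between the pads) lies 5 mm behind it; z points along the fingers, y is the line along which they close (so a half turn about z gives the same grasp; the last joint's range is limited). The gripper opens to 94 mm and grips with 3 to 60 N. Pads are 16 mm wide; open, the fingers measure 119 mm over their backs; the gripper's body (75 mm by 177 mm) begins 78 mm behind the grasp point.
Start: joints at [-1.449, 0.245, 1.558, -0, 1.339, -0.174], TCP at [0.189, -0.622, 0.219] pointing down, gripper open.
Joint ranges: [-3.13, 3.13], [-1.02, 2.26], [0.13, 2.54], [-0.95, 4.09], [0.21, 2.88], [-2.74, 2.74]. Speed limits (rad/s): [2.57, 2.57, 3.14, 3.14, 3.14, 3.14].

## Interface

Orientations are given as a unit quaternion [x, y, z, w].
In Python, from station import arm, viewer gives the robot as it stands.
- The arm moves only by the tool arm_command, never from a script. Its argument "increments" is a list of rows, each a list of 7 numbers: the turn, a rotation vector about the tool's x, y, z in degrees, then the shift along the tool's x, y, z in m, then the finger opening in m, from 0 to 0.094. In form: [[wx, wy, wz, tx, ty, tz, claw], ...]. A call has 1 to 12 rows; each row shifts and turns the commanded pose from where the row before left it, along the tool's axes as they then stand; what a row does not reach is not made up. A row lasts 1/12 s, in which the tool goes at most 41.7 mm and 7.16 degrees, less where a joint would pass 70% of its speed; a pose out of reach is approached as far as the arm can. A call is refused whole if a number of a shift passes 0.0417 or a number of a turn 7.16, either way. A call with a gripper value outside its range is refused whole. The fingers move at their own pace and stop on an object; "newtons" is the grip in N (left out, the last holds). Time passes only in rows, so rows that do not move let the fingers close. It gives the time, the measured TCP pose, the force, the opening and the grip force at its end, in the units of the state.
- arm.state(): the state, without advancing time (a new reading comes with each control period).
- viewer.capture(name): name is "scene" or "side" or "wrist"; returns (picture, depth): 420x560x3 uint8, red, green, blue; 420x560 float32, m along the optical axis (not along the pixel's ray), 0 where there is no reading.
- viewer.get_calibration(name): a dict with "fx", "fy", "cx", "cy" (pixels), "xyz" and "rotation" of the camera in the world; the wrist camera has in their place "T_tool_cam" (4x4, takes a point from camera to tool coordinates, whose origin is the TCP and whose axes are the flange's). Camera axes: x right, y up, looking along -z (the intrinsics and any distortion apply to the point x, -y, -z); pixel columns grow to the right and rows downward; lengths in m; the calibration is good to about 2 mm. A picture is of the moment at which its call begins: read the wrist's pose just before it. get_calibration takes no time and is no camera call.
- arm.close_job(): hands the job in; it is judged then, once.
The state is a dict: "time_s": time; "q": joint angles; "dq": joint speeds; "tau": joint torques, N m; "position": TCP position; "ee_rot": TCP orientation; "ft_force": force on the tool from outside, world axes, zero at the start; "wrist_torque": the same for the moment, N m; "gripper_width": opening from 0.0 (shut) to 1.0 (fully open); "grasp_force": force on a finger pad.
Only numpy, scipy, OpenCV 4.12 (cv2) and the standard library are available. Lean on these libraries where they do the work, as an engineer would, in place of code of your own. Each camera call takes 0.05 s, during which the arm holds its last target. There are 200 camera calls.

## Task

Fill the clear tube of the coaster caddy: slide round wooden coasters along the deck, without lifting them off it, so that they drop through the hole into the tube, until the top of the stack stands between the two hoops on the tube when the stack is pressed firmly down against its bottom stop. Press the finished stack home like that but do not crush it, and leave any spare coaster lying flat on the deck and the other things where they are.

Things in the scene. Friction and masses are not known exactly. Their poses are not given: they have to be found in the camera images.
- caddy: fixed wooden coaster caddy: flat deck 140 (x) x 320 (y) mm, 14 mm thick, on four legs; deck's upper face 105 mm above the worktop. Origin on the worktop below the deck's centre, x and y along the deck's sides, z up. At its +y end, at x -20, y +115 mm, is a round hole with a clear tube below it. A tall 45 mm post stands at its right, 0.66 m ahead and 0.14 m right of the base
- well_mouth (a point): centre of the hole, level with the deck's upper face. Hole 65 mm wide with a 3 mm chamfer, tube bore 65 mm. A curved end stop, 10 mm high, inner radius 33.5 mm about this point, stands on the deck round the hole's far side, from 44 to 164 degrees counted from the caddy's x toward its y; coasters slide in from the other side
- upper_hoop (a point): on the tube's axis, at the height of the upper of two thin dark hoops round the tube, 22 mm below the deck's face: the top of the finished stack is not above it
- lower_hoop (a point): on the tube's axis, at the height of the lower hoop, 42 mm below the deck's face: the top of the finished stack is not below it
- tube_foot (a point): on the tube's axis at the worktop. In the tube a flat follower plate carries the coasters: it starts 24 to 68 mm below the deck's face, stays where it is left, gives way downward at about 4 N and 14 to 34 mm lower meets a hard stop, 58 to 82 mm below the deck's face (varies, can only be felt: press slowly with 10 N or more). Two or three coasters are needed. A blow over 80 N crushes a coaster
- coaster_a: turned light-wood disc, 60 mm diameter, 14 mm thick, with a cork face on one side, about 40 g; origin at the disc's centre (7 mm below its upper face), z along its axis. Starts lying flat on the caddy's deck
- coaster_b: turned light-wood disc, 60 mm diameter, 14 mm thick, with a cork face on one side, about 40 g; origin at the disc's centre (7 mm below its upper face), z along its axis. Starts lying flat on the caddy's deck
- coaster_c: turned light-wood disc, 60 mm diameter, 14 mm thick, with a cork face on one side, about 40 g; origin at the disc's centre (7 mm below its upper face), z along its axis. Starts lying flat on the caddy's deck
- match_box: small box 40 x 54 x 18 mm lying on the deck at the corner near +x, +y behind the hole; bystander, origin at the centre of its underside
- candle: tealight 38 mm diameter, 15 mm high, on the deck at the corner near -x, -y; bystander, origin at the centre of its underside
- salt_shaker: salt shaker with metal cap, 44 mm diameter, 90 mm high, on the worktop to the left; bystander, origin at the centre of its underside
- spice_jar: glass spice jar with yellow cap, 42 mm diameter, 96 mm high, on the worktop to the left; bystander, origin at the centre of its underside
- onion: onion, 79 mm wide, 85 mm high, on the worktop to the left; bystander, origin at the centre of its underside
There are look-alikes about, which are no part of the job. What is shaped like the coaster_b but purple or yellow is not meant.

How it is judged:
By the outcome, as a careful person would: the job done as asked, in the order asked, and still so for the second after the job is handed in, with the robot touching nothing.
It also fails if it takes over 64 s, if anything falls off the work surface, if the arm or the gripper's body presses on something with over 40 N, if the wrist force passes 120 N, or if a joint passes its speed limit or range.

## Working session

There is one attempt and no reset: what is moved stays moved. The work goes in short steps, Python scripts to look and compute and a tool call to move; the robot and the scene stay as the last step left them, time stands still between calls to the robot, and variables do not carry over. Pictures are saved under pics/ and viewed, at most 10 in all, crops included, and the job is handed in when it is done.

Besides the shell and the picture viewer there is one more tool, called after ">>>" as name(argument=value, ...) on one line, values as JSON. arm_command: Moves the arm, as the interface text tells. Its arguments: {"type":"object","properties":{"increments":{"type":"array"},"newtons":{"type":"number"}},"required":["increments"]}

```bash
ls; mkdir -p pics; python3 - <<'E'
from station import arm, viewer
import cv2,numpy as np
s=arm.state();print({k:np.round(v,4).tolist() for k,v in s.items()})
for n in("scene","side"):
    p,d=viewer.capture(n);np.savez(f"pics/{n}0.npz",p=p,d=d);cv2.imwrite(f"pics/{n}0.png",p[:,:,::-1])
    c=viewer.get_calibration(n);print(n,c)
print(viewer.get_calibration("wrist"))
a=[cv2.imread(f"pics/{n}0.png") for n in("scene","side")]
E
```

```text
pics
{'time_s': 0.0, 'q': [-1.4491, 0.2458, 1.559, -0.0, 1.3387, -0.1741], 'dq': [0.0003, 0.001, 0.0022, 0.0003, 0.0025, -0.0004], 'tau': [0.0034, -41.5828, -31.4601, 0.0686, 0.0332, -0.0001], 'position': [0.1894, -0.6212, 0.2184], 'ee_rot': [0.9891, 0.1474, 0.0, -0.0009], 'ft_force': [-0.2369, -0.4198, 0.3891], 'wrist_torque': [0.0479, 0.0505, -0.0132], 'grasp_force': 0.0, 'gripper_width': 1.0008}
scene {'fx': 455.368773934999, 'fy': 455.368773934999, 'cx': 278.60119954773927, 'cy': 202.94571253814073, 'xyz': array([ 0.28456197, -0.49655215,  0.48621921]), 'rotation': array([ 0.5113825 , -0.08285306, -0.14289804,  0.8433288 ])}
side {'fx': 405.29764269447423, 'fy': 405.29764269447423, 'cx': 276.6364241206504, 'cy': 211.6000241346372, 'xyz': array([ 0.26215309, -0.50672307,  0.41855682]), 'rotation': array([ 0.55107363, -0.11409022, -0.15138867,  0.81263937])}
{'fx': 341.31744935837247, 'fy': 341.31744935837247, 'cx': 283.9202664234919, 'cy': 207.3510250266063, 'T_tool_cam': array([[ 8.50424878e-04,  9.69347507e-01,  2.45692261e-01,
         7.13103810e-02],
       [ 9.99999482e-01, -6.86763675e-04, -7.51801382e-04,
         2.06199479e-04],
       [-5.60024276e-04,  2.45692773e-01, -9.69347589e-01,
        -1.65774665e-01],
       [ 0.00000000e+00,  0.00000000e+00,  0.00000000e+00,
         1.00000000e+00]])}
```

View pics/scene0.png

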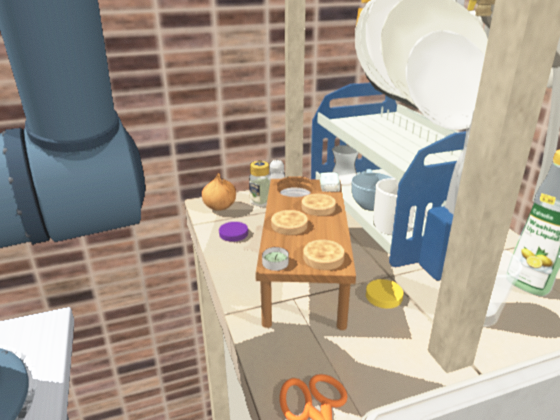

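View pics/side0.png

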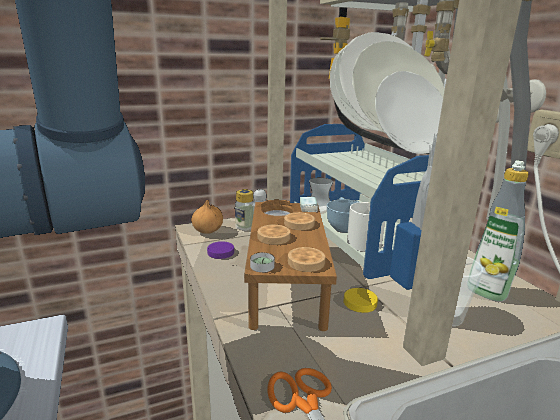

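The scene shows three light-wood coasters on the deck at px (323,254), (290,222) and (318,204). The hole is at the far end (295,190), with the match box at (329,182) and the candle at (275,260). The look-alikes lie on the worktop: purple at (233,231) and yellow at (385,293). I choose the three wooden ones. The side view agrees, and a post stands to the right of the deck.

```bash
cat > h.py <<'E'
import numpy as np,cv2
from scipy.spatial.transform import Rotation as R
from station import arm,viewer
def cam(n,s=None):
    c=viewer.get_calibration(n)
    if n=="wrist":
        T=c["T_tool_cam"];r=R.from_quat(s["ee_rot"]).as_matrix()
        return c,r@T[:3,:3],np.array(s["position"])+r@T[:3,3]
    return c,R.from_quat(c["rotation"]).as_matrix(),np.array(c["xyz"])
def dirs(C,uv):
    c,r,o=C;uv=np.atleast_2d(uv).astype(float)
    return np.c_[(uv[:,0]-c["cx"])/c["fx"],-(uv[:,1]-c["cy"])/c["fy"],-np.ones(len(uv))]@r.T
def plane(C,uv,z):
    d=dirs(C,uv);return C[2]+d*((z-C[2][2])/d[:,2])[:,None]
def cloud(C,dep):
    v,u=np.mgrid[:dep.shape[0],:dep.shape[1]]
    P=C[2]+dirs(C,np.c_[u.ravel(),v.ravel()])*dep.reshape(-1,1)
    P[dep.ravel()<=0]=np.nan
    return P.reshape(*dep.shape,3)
def proj(C,P):
    c,r,o=C;q=(np.atleast_2d(P)-o)@r
    return np.c_[c["cx"]-c["fx"]*q[:,0]/q[:,2],c["cy"]+c["fy"]*q[:,1]/q[:,2]]
E
cat > m.py <<'E'
from h import *
for n in("scene","side"):
    f=np.load(f"pics/{n}0.npz");p,d=f["p"],f["d"];C=cam(n);P=cloud(C,d)
    hsv=cv2.cvtColor(p,cv2.COLOR_RGB2HSV)
    pts={"scene":[(323,250),(290,219),(318,202)],"side":[(306,256),(274,232),(300,219)]}[n]
    print(n,[hsv[v,u].tolist() for u,v in pts],[np.round(P[v,u],3).tolist() for u,v in pts])
    deck=(abs(P[:,:,2]-.105)<.006)
    top=(abs(P[:,:,2]-.119)<.004)&(P[:,:,0]<.85)&(P[:,:,1]<.25)
    k,l,st,ce=cv2.connectedComponentsWithStats(top.astype(np.uint8))
    for i in range(1,k):
        if st[i,4]>60:
            q=P[l==i];print("top",st[i].tolist(),np.round(q.mean(0),4),np.round(np.ptp(q,axis=0),3))
    k,l,st,ce=cv2.connectedComponentsWithStats(deck.astype(np.uint8))
    i=1+np.argmax(st[1:,4]);q=P[l==i]
    r=cv2.minAreaRect(q[:,:2].astype(np.float32));print("deck",st[i],r,np.median(q[:,2]))
    print(cv2.boxPoints(r))
E
python3 m.py; python3 - <<'E'
import cv2
a=cv2.imread('pics/scene0.png')[165:285,235:375];cv2.imwrite('pics/crop.png',cv2.resize(a,None,fx=5,fy=5,interpolation=2))
E
```

```text
scene [[17, 116, 235], [17, 117, 236], [21, 94, 251]] [[0.524, 0.008, 0.119], [0.51, 0.109, 0.119], [0.577, 0.149, 0.119]]
top [320, 172, 20, 16, 211] [0.6312 0.2222 0.1206] [0.046 0.049 0.008]
top [302, 193, 34, 18, 468] [0.5783 0.1501 0.1189] [0.058 0.061 0.006]
top [428, 202, 26, 23, 347] [0.7556 0.0444 0.1189] [0.037 0.066 0.008]
top [395, 208, 16, 7, 61] [0.6976 0.0727 0.1191] [0.028 0.008 0.008]
top [271, 210, 37, 20, 569] [0.5088 0.1093 0.1188] [0.059 0.061 0.006]
top [303, 240, 42, 25, 791] [0.5233 0.0046 0.1188] [0.06  0.059 0.006]
top [262, 247, 27, 18, 178] [0.4541 0.0197 0.118 ] [0.038 0.04  0.006]
top [440, 282, 52, 25, 277] [ 0.6447 -0.1486  0.1191] [0.046 0.045 0.008]
deck [ 255  177  101  102 5390] ((0.5448459386825562, 0.12814906239509583), (0.3249962627887726, 0.14034081995487213), 68.02493286132812) 0.10497583181431733
[[ 0.41896635  0.00371493]
 [ 0.54911095 -0.04880104]
 [ 0.6707255   0.2525832 ]
 [ 0.5405809   0.30509916]]
side [[17, 123, 190], [16, 122, 186], [17, 118, 236]] [[0.522, 0.002, 0.12], [0.508, 0.105, 0.119], [0.578, 0.145, 0.119]]
top [300, 196, 18, 12, 142] [0.6305 0.2206 0.1205] [0.047 0.049 0.008]
top [284, 212, 31, 14, 333] [0.5775 0.1488 0.119 ] [0.059 0.059 0.006]
top [397, 219, 25, 18, 263] [0.7553 0.0424 0.119 ] [0.036 0.068 0.008]
top [257, 225, 33, 15, 406] [0.5079 0.1078 0.1189] [0.059 0.06  0.006]
top [288, 247, 37, 20, 587] [0.5225 0.0031 0.1189] [0.059 0.059 0.006]
top [250, 252, 25, 16, 166] [0.4537 0.0194 0.1181] [0.038 0.04  0.007]
top [413, 279, 47, 21, 242] [ 0.6437 -0.1487  0.119 ] [0.046 0.045 0.008]
deck [ 244  202   93   78 3728] ((0.5441614389419556, 0.1259564459323883), (0.32114484906196594, 0.14025156199932098), 67.94878387451172) 0.10520330105261408
[[ 0.4188809   0.0034578 ]
 [ 0.5488729  -0.04919757]
 [ 0.66944194  0.24845509]
 [ 0.53945     0.30111045]]
```

View pics/crop.png

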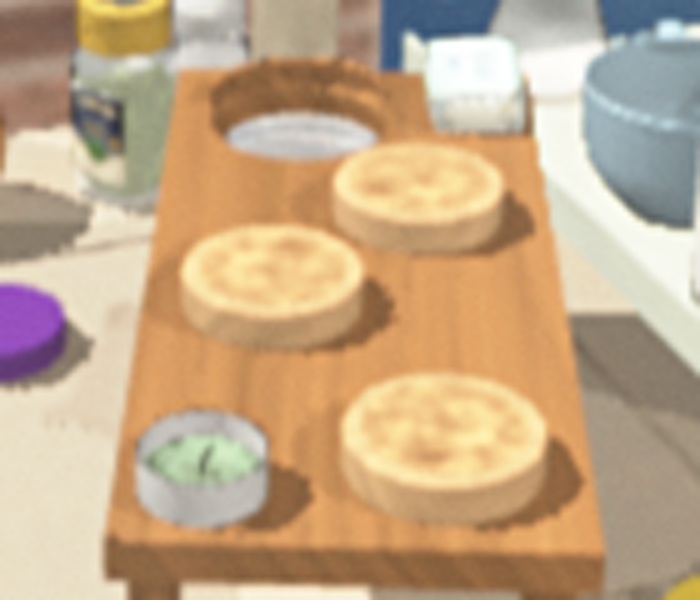

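The crop confirms three identical wooden coasters with cork or wood tops. The hole and its stop rim are clear, with the match box right-behind and the candle front-left. Next I check for tall obstacles and the hole position.

```bash
python3 - <<'E'
from h import *
import numpy as np
for n in("scene","side"):
    f=np.load(f"pics/{n}0.npz");C=cam(n);P=cloud(C,f["d"]).reshape(-1,3)
    m=(P[:,2]>.2)&(P[:,0]>.2)&(P[:,0]<1.0)&(abs(P[:,1])<.7)
    H,_,_=np.histogram2d(P[m,0],P[m,1],bins=[np.arange(.2,1.01,.1),np.arange(-.7,.71,.1)]);print(n);print(H.astype(int))
    for nm,b in(("post",(.58,.75,-.25,-.05)),("far",(.5,.8,.3,.7))):
        q=P[m&(P[:,0]>b[0])&(P[:,0]<b[1])&(P[:,1]>b[2])&(P[:,1]<b[3])]
        if len(q):print(nm,np.percentile(q,[1,50,99],axis=0).round(3).tolist())
C=cam("scene");print(plane(C,[(284,190.5),(310,190.5),(295,196.5)],.105))
E
```

```text
scene
[[    0     0     0     0     0     0 20979   344     0     0     0  2221
      0     0]
 [    0     0     0     0     0     0     0     0     0     0     0  6021
      0     0]
 [    0     0     0     0     0     0     0     0     0     0     0  5429
      0     0]
 [    0     0     0     0     0     0     0     0     0     0     0  4895
      0     0]
 [    0     0     0     0     0 15700     0     0   182   337     0  4468
      0     0]
 [    0     0     0     0     0     0     0  1242  4326  3050   178  4211
      0     0]
 [    0     0     0     0     0     0   286   109  3298  1441   187   756
      0     0]
 [    0     0     0     0     0     0     0  1020   294    51    80     0
      0     0]]
post [[0.632, -0.16, 0.204], [0.635, -0.157, 0.352], [0.676, -0.116, 0.455]]
far [[0.503, 0.38, 0.203], [0.636, 0.48, 0.319], [0.797, 0.485, 0.421]]
side
[[    0     0     0     0     0     0 18552   181     0     0     0   795
      0     0]
 [    0     0     0     0     0     0     0     0     0     0     0  6913
      0     0]
 [    0     0     0     0     0     0     0     0     0     0     0  6346
      0     0]
 [    0     0     0     0     0     0     0     0     0     0     0  5803
      0     0]
 [    0     0     0     0     0 13431     0     0   137   225     0  5335
      0     0]
 [    0     0     0     0     0     0     0  1053  3093  2655   928  4995
      0     0]
 [    0     0     0     0     0     0   746    79  3298  1853  1160  1473
      0     0]
 [    0     0     0     0     0     0  1852  5086   344   171   248   774
      0     0]]
post [[0.632, -0.161, 0.204], [0.635, -0.158, 0.358], [0.676, -0.117, 0.471]]
far [[0.503, 0.369, 0.204], [0.642, 0.479, 0.386], [0.797, 0.484, 0.528]]
[[0.54621065 0.23871463 0.105     ]
 [0.59281898 0.22196817 0.105     ]
 [0.55691203 0.20791206 0.105     ]]
```

>>> arm_command(increments=[[0,0,0,0.03,-0.02,-0.005,0.07],[0,0,0,0.03,-0.02,-0.005,0.07],[0,0,0,0.03,-0.02,-0.005,0.07],[0,0,0,0.03,-0.02,-0.005,0.07],[0,0,0,0.03,-0.02,-0.005,0.07],[0,0,0,0.03,-0.02,-0.005,0.07],[0,0,0,0.03,-0.02,0,0.07],[0,0,0,0.03,-0.02,0,0.07]])

```text
time_s: 0.77
position: [0.3732, -0.3972, 0.2495]
ee_rot: [0.989, 0.147, 0.0, 0.0]
ft_force: [0.6, -1.1, -0.3]
gripper_width: 0.748
grasp_force: 0.0
```

>>> arm_command(increments=[[0,0,0,0.016,-0.032,0,0.07],[0,0,0,0.016,-0.032,0,0.07],[0,0,0,0.016,-0.032,0,0.07],[0,0,0,0.016,-0.032,0,0.07],[0,0,0,0.016,-0.032,0,0.07],[0,0,0,0.016,-0.032,0,0.07],[0,0,0,0.016,-0.032,0,0.07],[0,0,0,0.016,-0.032,0,0.07],[0,0,0,0.016,-0.032,0,0.07],[0,0,0,0.016,-0.032,0,0.07]])

```text
time_s: 1.6
position: [0.4319, -0.0442, 0.2492]
ee_rot: [0.989, 0.147, -0.0, -0.0]
ft_force: [0.8, -1.2, -0.4]
gripper_width: 0.744
grasp_force: 0.0
```

>>> arm_command(increments=[[0,0,-7,0,0,0,0.07],[0,0,-7,0,0,0,0.07],[0,0,-7,0,0,0,0.07],[0,0,-7,0,0,0,0.07],[0,0,-7,0,0,0,0.07],[0,0,-7,0,0,0,0.07],[0,0,-7,0,0,0,0.07],[0,0,-7,0,0,0,0.07],[0,0,-7,0,0,0,0.07],[0,0,-7,0,0,0,0.07],[0,0,-7,0,0,0,0.07]])

```text
time_s: 2.52
position: [0.4319, -0.0459, 0.249]
ee_rot: [0.68, 0.733, -0.0, -0.0]
ft_force: [0.2, 0.9, 0.1]
gripper_width: 0.745
grasp_force: 0.0
```

>>> arm_command(increments=[[0,0,0,0.03,0.024,0,0.07],[0,0,0,0.03,0.024,0,0.07],[0,0,0,0.03,0.024,0,0.07],[0,0,0,0.03,0.024,0,0.07],[0,0,0,0.03,0.024,0,0.07],[0,0,0,0,0,0,0.07],[0,0,0,0,0,0,0.07]])

```text
time_s: 3.1
position: [0.5416, 0.1132, 0.2485]
ee_rot: [0.681, 0.732, -0.001, -0.001]
ft_force: [-0.3, 0.7, -0.9]
gripper_width: 0.746
grasp_force: 0.0
```

```bash
cat > look.py <<'E'
from h import *
import sys
s=arm.state();p,d=viewer.capture("wrist");np.savez(f"pics/{sys.argv[1]}.npz",p=p,d=d,pos=s["position"],rot=s["ee_rot"])
cv2.imwrite(f"pics/{sys.argv[1]}.png",p[:,:,::-1])
x=R.from_quat(s["ee_rot"]).as_matrix()[:,0];print(s["time_s"],np.round(s["position"],4),"head",np.degrees(np.arctan2(x[1],x[0])),np.round(s["ft_force"],1),s["gripper_width"])
C=cam("wrist",s);P=cloud(C,d)
top=(abs(P[:,:,2]-.119)<.004)&(P[:,:,0]<.72)
k,l,st,ce=cv2.connectedComponentsWithStats(top.astype(np.uint8))
for i in range(1,k):
    if st[i,4]>150:
        q=P[l==i];(c,r)=cv2.minEnclosingCircle(q[:,:2].astype(np.float32))
        print("top",st[i].tolist(),np.round(ce[i]).tolist(),np.round(np.r_[c,r],4),np.round(np.nanmedian(q[:,2]),4))
E
python3 look.py w1; python3 - <<'E'
from h import *
for n in("scene","side"):
    f=np.load(f"pics/{n}0.npz");P=cloud(cam(n),f["d"]).reshape(-1,3)
    q=P[(P[:,2]>.15)&(P[:,0]>.6)&(P[:,0]<.75)&(P[:,1]>.05)&(P[:,1]<.35)]
    for y in np.arange(.05,.35,.05):
        r=q[(q[:,1]>y)&(q[:,1]<y+.05)]
        if len(r):print(round(y,2),r[:,0].min().round(3),r[r[:,0].argmin()].round(3),r[:,2].max().round(3))
E
```

```text
3.1 [0.5416 0.1132 0.2485] head 94.11187602306714 [-0.3  0.7 -0.9] 0.7463877466361291
top [295, 0, 43, 19, 184] [314.0, 6.0] [0.5553 0.2716 0.0173] 0.1157
top [339, 0, 36, 36, 181] [358.0, 15.0] [0.5881 0.2674 0.0187] 0.1158
top [376, 28, 71, 82, 1979] [404.0, 68.0] [0.6356 0.2309 0.0311] 0.122
top [297, 125, 69, 69, 3744] [331.0, 159.0] [0.5792 0.1541 0.0299] 0.1197
top [215, 167, 67, 66, 3441] [248.0, 200.0] [0.5097 0.1126 0.0301] 0.1197
top [228, 278, 61, 38, 1920] [258.0, 299.0] [0.5241 0.0085 0.03  ] 0.1198
0.05 0.685 [0.685 0.072 0.154] 0.27
0.1 0.695 [0.695 0.124 0.174] 0.35
0.15 0.69 [0.69  0.2   0.345] 0.392
0.2 0.686 [0.686 0.214 0.367] 0.433
0.25 0.694 [0.694 0.254 0.368] 0.432
0.3 0.695 [0.695 0.341 0.173] 0.427
0.05 0.685 [0.685 0.076 0.166] 0.272
0.1 0.695 [0.695 0.107 0.17 ] 0.351
0.15 0.689 [0.689 0.199 0.343] 0.394
0.2 0.686 [0.686 0.216 0.368] 0.433
0.25 0.695 [0.695 0.256 0.371] 0.519
0.3 0.695 [0.695 0.345 0.171] 0.522
```

View pics/w1.png

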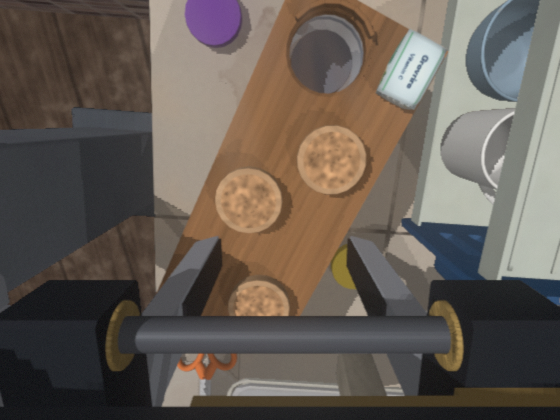

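The wrist view shows coasters C at (331,159), B at (248,200) and A at (258,310). The hole is at (325,53), the match box at (410,70), the purple disc at (213,15) and the yellow one at (348,270).

```bash
cat > hole.py <<'E'
from h import *
import sys
from scipy.optimize import least_squares
f=np.load(f"pics/{sys.argv[1]}.npz");s={"position":f["pos"],"ee_rot":f["rot"]};C=cam("wrist",s);P=cloud(C,f["d"])
h0=np.array([.5695,.242])
z=P[:,:,2];deck=abs(z-.1055)<.0025
near=np.hypot(P[:,:,0]-h0[0],P[:,:,1]-h0[1])<.06
print("deck z",np.median(z[deck&near]), "inside z pct",np.nanpercentile(z[np.hypot(P[:,:,0]-h0[0],P[:,:,1]-h0[1])<.03],[1,5,25,50,75,99]).round(4))
low=((z<.1025)&near&(np.hypot(P[:,:,0]-h0[0],P[:,:,1]-h0[1])<.04)).astype(np.uint8)
k,l,st,ce=cv2.connectedComponentsWithStats(low);i=1+np.argmax(st[1:,4]);print(st[i])
c=max(cv2.findContours((l==i).astype(np.uint8),0,cv2.CHAIN_APPROX_NONE)[0],key=len)[:,0]
q=plane(C,c,.103)[:,:2]
g=lambda w:np.hypot(q[:,0]-w[0],q[:,1]-w[1])-w[2]
r=least_squares(g,[*h0,.033],loss="soft_l1",f_scale=.001);print("hole",r.x.round(4),np.abs(g(r.x)).mean().round(4))
# deck side edges
m=(abs(z-.1055)<.003)&(P[:,:,0]<.7)
k,l,st,ce=cv2.connectedComponentsWithStats(m.astype(np.uint8));i=1+np.argmax(st[1:,4]);dq=P[l==i][:,:2].astype(np.float32)
rr=cv2.minAreaRect(dq);print(rr,cv2.boxPoints(rr).round(4).tolist())
E
python3 hole.py w1
```

```text
deck z 0.1055225047456787 inside z pct [0.0509 0.0515 0.0522 0.0528 0.0533 0.0546]
[ 288    9   79   85 5027]
hole [0.5686 0.2421 0.0321] 0.0004
((0.5445682406425476, 0.1283172219991684), (0.3198621869087219, 0.14039312303066254), 68.06814575195312) [[0.4196999967098236, 0.006200000178068876], [0.5498999953269958, -0.046300001442432404], [0.6693999767303467, 0.25049999356269836], [0.5392000079154968, 0.3028999865055084]]
```

>>> arm_command(increments=[[0,0,-2.6,0,0,0,0.044],[0,0,0,0,0.014,0,0.044],[0,0,0,0,0.014,0,0.044],[0,0,0,0,0.014,0,0.044],[0,0,0,0,0,0.03,0.044],[0,0,0,0,0,0.03,0.044],[0,0,0,0,0,0.025,0.044],[0,0,0,0,0,0.02,0.044],[0,0,0,0,0,0.012,0.044],[0,0,0,0,0,0.008,0.044],[0,0,0,0,0,0,0.044],[0,0,0,0,0,0,0.044]])

```text
time_s: 4.15
position: [0.5837, 0.1162, 0.1254]
ee_rot: [0.666, 0.746, 0.0, 0.0]
ft_force: [-0.0, 0.4, -0.7]
gripper_width: 0.468
grasp_force: 0.0
```

```bash
python3 look.py w2
```

```text
4.15 [0.5837 0.1162 0.1254] head 96.51237354786036 [-0.   0.4 -0.7] 0.46809396768139305
top [363, 0, 111, 107, 4852] [407.0, 47.0] [0.634  0.2275 0.0277] 0.122
top [226, 128, 116, 114, 10311] [284.0, 184.0] [0.5795 0.154  0.03  ] 0.1197
top [90, 192, 113, 90, 8242] [146.0, 239.0] [0.5095 0.1132 0.0304] 0.1197
top [23, 354, 35, 15, 202] [43.0, 358.0] [0.449  0.0317 0.0139] 0.1192
top [29, 390, 37, 17, 204] [43.0, 402.0] [0.4501 0.0059 0.0122] 0.1167
```

View pics/w2.png

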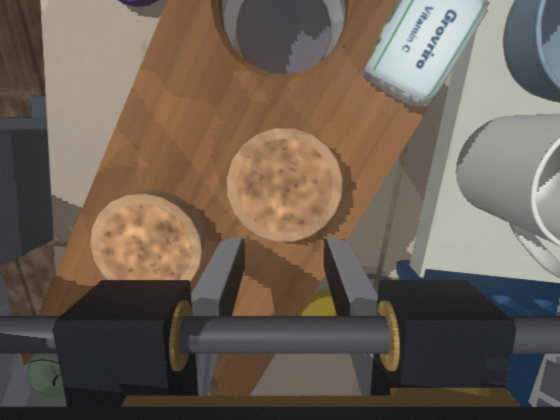

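The fork sits just behind C, with tips at px (235,245) and (335,245). C's centre is at (284,184) and the hole is straight ahead at (285,20).

>>> arm_command(increments=[[0,0,0,0.006,0,0.0015,0.044],[0,0,0,0.01,0,0,0.044],[0,0,0,0.01,0,0,0.044],[0,0,0,0.01,0,0,0.044],[0,0,0,0.01,0,0,0.044],[0,0,0,0.01,0,0,0.044],[0,0,0,0.01,0,0,0.044],[0,0,0,0.008,0,0,0.044],[0,0,0,0.006,0,0,0.044],[0,0,0,0.004,0,0,0.044],[0,0,0,0.002,0,0,0.044],[0,0,0,0,0,0,0.044]])

```text
time_s: 5.2
position: [0.5734, 0.2026, 0.1229]
ee_rot: [0.666, 0.746, 0.0, -0.0]
ft_force: [0.5, 0.2, 0.8]
gripper_width: 0.469
grasp_force: 0.4
```

```bash
python3 look.py w3
```

```text
5.2 [0.5734 0.2026 0.1229] head 96.55664671629967 [0.5 0.2 0.8] 0.4688583071902759
top [230, 107, 125, 59, 937] [298.0, 125.0] [0.5713 0.2613 0.0322] 0.1157
top [219, 149, 131, 126, 10492] [284.0, 206.0] [0.5713 0.2235 0.0366] 0.1197
top [356, 161, 112, 115, 4418] [400.0, 213.0] [0.6355 0.2311 0.0309] 0.122
```

View pics/w3.png

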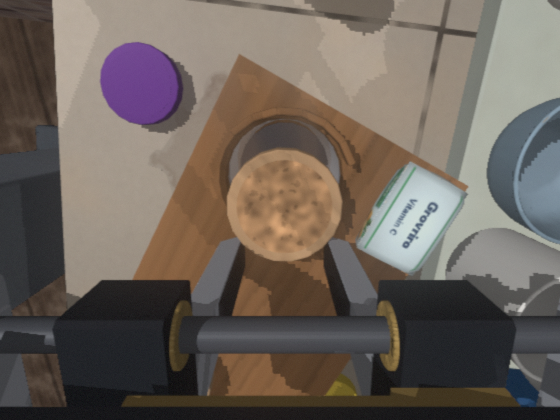

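C is in the fork, centred at px (284,205), with its front over the hole (centre about (285,170)). I push slowly over the last 14 mm.

>>> arm_command(increments=[[0,0,0,0.002,0,0,0.044],[0,0,0,0.0025,0,0,0.044],[0,0,0,0.0025,0,0,0.044],[0,0,0,0.0025,0,0,0.044],[0,0,0,0.0025,0,0,0.044],[0,0,0,0.002,0,0,0.044],[0,0,0,0,0,0,0.044],[0,0,0,0,0,0,0.044]])

```text
time_s: 5.92
position: [0.5718, 0.2162, 0.1229]
ee_rot: [0.665, 0.746, -0.0, -0.0]
ft_force: [-1.1, -0.4, -0.5]
gripper_width: 0.469
grasp_force: 0.0
```

```bash
python3 look.py w4; cat > inz.py <<'E'
from h import *
import sys
f=np.load(f"pics/{sys.argv[1]}.npz");P=cloud(cam("wrist",{"position":f["pos"],"ee_rot":f["rot"]}),f["d"])
r=np.hypot(P[:,:,0]-.5686,P[:,:,1]-.2421)<.027;q=P[r]
print("z in hole",np.percentile(q[:,2],[1,10,50,90,99]).round(4))
A=np.c_[q[:,:2]-[.5686,.2421],np.ones(len(q))];k=abs(q[:,2]-np.median(q[:,2]))<.012
w=np.linalg.lstsq(A[k],q[k,2],rcond=None)[0];print("plane slope",w.round(3))
E
python3 inz.py w4
```

```text
5.9167 [0.5718 0.2162 0.1229] head 96.56577156477191 [-1.1 -0.4 -0.5] 0.4693965007962239
top [231, 135, 123, 58, 826] [296.0, 153.0] [0.5715 0.2611 0.0325] 0.1157
top [358, 189, 107, 94, 3894] [399.0, 234.0] [0.6365 0.2333 0.0288] 0.1219
top [219, 239, 25, 36, 165] [235.0, 248.0] [0.5442 0.2136 0.0105] 0.1192
top [324, 239, 25, 36, 170] [332.0, 248.0] [0.5993 0.2199 0.0106] 0.1192
z in hole [0.0519 0.0811 0.2243 0.2405 0.2424]
plane slope [ 0.062 -0.547  0.226]
```

>>> arm_command(increments=[[0,0,0,-0.01,0,-0.02,0.044],[0,0,0,-0.01,0,-0.025,0.02],[0,0,0,-0.01,0,0,0],[0,0,0,0,0,0,0]])

```text
time_s: 6.3
position: [0.5767, 0.1849, 0.1695]
ee_rot: [0.666, 0.746, 0.001, 0.001]
ft_force: [0.4, -0.9, -0.5]
gripper_width: 0.294
grasp_force: 0.0
```

```bash
python3 look.py w5; python3 inz.py w5
```

```text
6.3 [0.5767 0.1849 0.1695] head 96.45268971138515 [ 0.4 -0.9 -0.5] 0.2940517061088612
top [238, 79, 101, 49, 577] [293.0, 94.0] [0.5713 0.2615 0.0321] 0.1157
top [340, 123, 90, 97, 2989] [376.0, 167.0] [0.6357 0.2309 0.0308] 0.122
z in hole [0.0512 0.0633 0.0851 0.1006 0.104 ]
plane slope [ 0.041 -1.046  0.083]
```

View pics/w5.png

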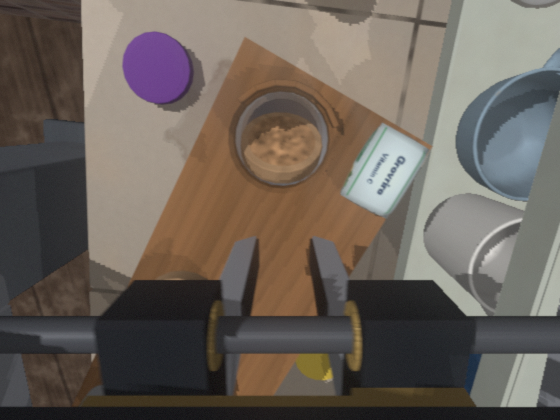

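C has dropped but sits tilted about 45° in the tube: its low front edge is at px (283,125) and its rear edge is high near the rim at (283,170). I close the fingers and press the high rear side down to flatten it.

>>> arm_command(increments=[[0,0,0,0.02,-0.0008,0,0],[0,0,0,0.0207,-0.0008,0,0],[0,0,0,0,0,0.015,0],[0,0,0,0,0,0.015,0],[0,0,0,0,0,0.008,0],[0,0,0,0,0,0.005,0],[0,0,0,0,0,0.004,0],[0,0,0,0,0,0.004,0],[0,0,0,0,0,0.004,0],[0,0,0,0,0,0.004,0],[0,0,0,0,0,0.004,0],[0,0,0,0,0,0.004,0]])

```text
time_s: 7.35
position: [0.5692, 0.2265, 0.1007]
ee_rot: [0.666, 0.746, 0.0, -0.0]
ft_force: [-0.4, -0.6, -0.2]
gripper_width: 0.005
grasp_force: 0.0
```

>>> arm_command(increments=[[0,0,0,0,0,0.004,0],[0,0,0,0,0,0.004,0],[0,0,0,0,0,0.003,0],[0,0,0,0,0,0.003,0],[0,0,0,0,0,0.003,0],[0,0,0,0,0,0,0]])

```text
time_s: 7.85
position: [0.5687, 0.2264, 0.0832]
ee_rot: [0.666, 0.746, -0.0, -0.0]
ft_force: [-0.3, 0.2, -0.7]
gripper_width: 0.005
grasp_force: 0.0
```

```bash
python3 look.py w6; python3 inz.py w6
```

```text
7.85 [0.5687 0.2264 0.0832] head 96.54587470324185 [-0.3  0.2 -0.7] 0.005099195226074572
top [222, 167, 155, 70, 1374] [305.0, 189.0] [0.5715 0.2613 0.0323] 0.1156
top [389, 234, 127, 82, 5025] [442.0, 276.0] [0.6377 0.2385 0.0255] 0.1219
top [253, 270, 30, 14, 244] [268.0, 275.0] [0.5614 0.2337 0.0061] 0.119
top [285, 270, 30, 13, 252] [299.0, 275.0] [0.5744 0.2357 0.006 ] 0.1193
z in hole [0.0647 0.0659 0.1904 0.1995 0.2025]
plane slope [ 0.061 -0.496  0.196]
```

>>> arm_command(increments=[[0,0,0,0.008,0.001,0,0],[0,0,0,0.0076,0.0007,0,0],[0,0,0,0,0,0,0],[0,0,0,0,0,0.0015,0],[0,0,0,0,0,0.0015,0],[0,0,0,0,0,0.0015,0],[0,0,0,0,0,0.0015,0],[0,0,0,0,0,0.0015,0],[0,0,0,0,0,0.0015,0],[0,0,0,0,0,0.0015,0],[0,0,0,0,0,0.0015,0],[0,0,0,0,0,0.0015,0]])

```text
time_s: 8.9
position: [0.569, 0.2421, 0.0704]
ee_rot: [0.666, 0.746, -0.0, -0.0]
ft_force: [-2.9, -0.5, 3.4]
gripper_width: 0.003
grasp_force: 1.8
```

>>> arm_command(increments=[[0,0,0,0,0,0,0]])

```text
time_s: 8.98
position: [0.5689, 0.2421, 0.0701]
ee_rot: [0.666, 0.746, -0.0, -0.0]
ft_force: [-1.2, 0.6, 1.8]
gripper_width: 0.004
grasp_force: 0.7
```

>>> arm_command(increments=[[0,0,0,0,0,0.001,0],[0,0,0,0,0,0.001,0],[0,0,0,0,0,0.001,0],[0,0,0,0,0,0.001,0],[0,0,0,0,0,0.001,0]])

```text
time_s: 9.4
position: [0.569, 0.2421, 0.0654]
ee_rot: [0.666, 0.746, -0.0, -0.0]
ft_force: [-1.8, -0.1, 3.2]
gripper_width: 0.003
grasp_force: 1.7
```

>>> arm_command(increments=[[0,0,0,0,0,0.001,0],[0,0,0,0,0,0.001,0],[0,0,0,0,0,0.001,0]])

```text
time_s: 9.65
position: [0.5692, 0.2422, 0.0647]
ee_rot: [0.665, 0.746, -0.001, -0.0]
ft_force: [-9.6, -2.5, 23.1]
gripper_width: 0.004
grasp_force: 11.2
```

Hard stop felt at TCP z 0.0648 with 23 N. The tip is then at 0.0507, so the stop surface lies about 69 mm below the deck. Three coasters put the top about 27 mm below the deck, well between the hoops. Two would be borderline, so I take three. Next is B.

>>> arm_command(increments=[[0,0,0,0,0,-0.01,0],[0,0,0,0,0,-0.03,0],[0,0,0,0,0,-0.035,0],[0,0,0,0,0,-0.03,0],[0,0,6.23,0,0,0,0.044],[0,0,6.23,0,0,0,0.044],[0,0,6.23,0,0,0,0.044],[0,0,6.23,0,0,0,0.044],[0,0,6.23,-0.03,0,0,0.044],[0,0,0,-0.03,0,0,0.044],[0,0,0,-0.03,0,0,0.044],[0,0,0,0,0,0,0.044]])

```text
time_s: 10.65
position: [0.533, 0.156, 0.1665]
ee_rot: [0.842, 0.539, -0.001, 0.0]
ft_force: [-0.1, -0.1, 0.2]
gripper_width: 0.46
grasp_force: 0.0
```

```bash
python3 look.py w7; python3 inz.py w7
```

```text
10.65 [0.533  0.156  0.1665] head 65.23122198612701 [-0.1 -0.1  0.2] 0.45961299750844037
top [357, 0, 68, 99, 3865] [381.0, 50.0] [0.6358 0.2313 0.031 ] 0.122
top [216, 13, 106, 57, 726] [264.0, 30.0] [0.5715 0.2612 0.0323] 0.1157
top [539, 232, 21, 21, 189] [549.0, 241.0] [0.6919 0.0757 0.007 ] 0.1189
top [237, 257, 85, 59, 4172] [279.0, 289.0] [0.51   0.1135 0.0299] 0.1197
top [317, 369, 44, 27, 807] [340.0, 385.0] [0.5188 0.0287 0.0176] 0.1195
z in hole [0.0497 0.0505 0.0514 0.0523 0.0531]
plane slope [-0.    -0.002  0.051]
```

>>> arm_command(increments=[[0,0,0,-0.03,-0.001,0,0.044],[0,0,0,-0.03,-0.001,0,0.044],[0,0,0,-0.0263,-0.001,0,0.044],[0,0,0,0,0,0,0.044],[0,0,0,0,0,0.02,0.044],[0,0,0,0,0,0.015,0.044],[0,0,0,0,0,0.0085,0.044],[0,0,0,0,0,0,0.044],[0,0,0,0,0,0,0.044]])

```text
time_s: 11.45
position: [0.4962, 0.0825, 0.1238]
ee_rot: [0.841, 0.541, -0.0, -0.0]
ft_force: [-0.7, -0.1, -0.1]
gripper_width: 0.469
grasp_force: 0.0
```

```bash
python3 look.py w8
```

```text
11.45 [0.4962 0.0825 0.1238] head 65.44267486355399 [-0.7 -0.1 -0.1] 0.4687977973911142
top [225, 138, 116, 113, 10267] [282.0, 194.0] [0.5097 0.113  0.0299] 0.1197
top [219, 238, 25, 34, 161] [236.0, 247.0] [0.4715 0.0944 0.0106] 0.1194
top [324, 239, 25, 33, 157] [332.0, 247.0] [0.5219 0.0712 0.0107] 0.1194
top [230, 354, 21, 42, 238] [237.0, 377.0] [0.4462 0.0232 0.0169] 0.1184
top [274, 354, 21, 42, 233] [287.0, 374.0] [0.4618 0.016  0.017 ] 0.1188
top [330, 354, 30, 36, 546] [345.0, 368.0] [0.4994 0.0022 0.0152] 0.1197
```

>>> arm_command(increments=[[0,0,0,0.008,0,0,0.044],[0,0,0,0.013,0,0,0.044],[0,0,0,0.013,-0.0005,0,0.044],[0,0,0,0.013,0,0,0.044],[0,0,0,0.013,0,0,0.044],[0,0,0,0.013,0,0,0.044],[0,0,0,0.013,0,0,0.044],[0,0,0,0.013,0,0,0.044],[0,0,0,0.013,0,0,0.044],[0,0,0,0.009,0,0,0.044],[0,0,0,0.006,0,0,0.044],[0,0,0,0.003,0,0,0.044]])

```text
time_s: 12.5
position: [0.5499, 0.2011, 0.1239]
ee_rot: [0.841, 0.54, -0.0, 0.0]
ft_force: [-1.9, -0.7, 1.4]
gripper_width: 0.468
grasp_force: 0.8
```

>>> arm_command(increments=[[0,0,0,0.002,0,0,0.044],[0,0,0,0.0025,0,0,0.044],[0,0,0,0.0025,0,0,0.044],[0,0,0,0.0025,0,0,0.044],[0,0,0,0.0025,0,0,0.044],[0,0,0,0.0025,0,0,0.044],[0,0,0,0.0025,0,0,0.044],[0,0,0,0.002,0,0,0.044],[0,0,0,0,0,0,0.044]])

```text
time_s: 13.25
position: [0.5576, 0.218, 0.1239]
ee_rot: [0.841, 0.54, 0.0, -0.0]
ft_force: [0.2, -0.2, -1.1]
gripper_width: 0.468
grasp_force: 0.0
```

>>> arm_command(increments=[[0,0,0,-0.01,0,-0.02,0.044],[0,0,0,-0.01,0,-0.025,0.02],[0,0,0,-0.01,0,0,0],[0,0,0,0,0,0,0]])

```text
time_s: 13.58
position: [0.5455, 0.1894, 0.1702]
ee_rot: [0.842, 0.54, 0.001, 0.001]
ft_force: [-1.1, -0.1, -0.5]
gripper_width: 0.291
grasp_force: 0.0
```

```bash
python3 look.py w9; python3 inz.py w9
```

```text
13.5833 [0.5455 0.1894 0.1702] head 65.3367450813272 [-1.1 -0.1 -0.5] 0.29082537151188903
top [357, 67, 64, 91, 3172] [379.0, 112.0] [0.6359 0.2313 0.0306] 0.122
top [224, 80, 100, 51, 586] [268.0, 96.0] [0.5716 0.2614 0.0323] 0.1157
top [528, 274, 32, 25, 285] [543.0, 285.0] [0.6967 0.0762 0.0116] 0.1189
z in hole [0.0504 0.0647 0.0841 0.0988 0.1021]
plane slope [-0.323 -0.897  0.083]
```

View pics/w9.png

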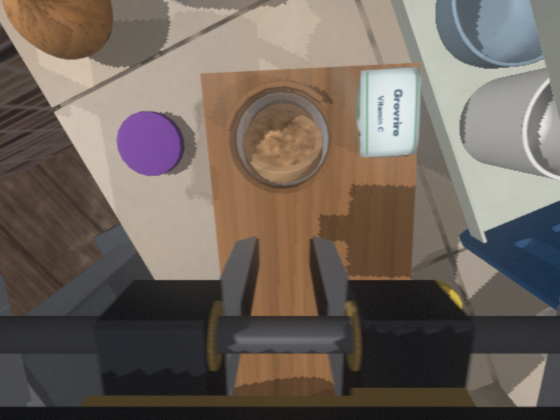

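B lies tilted in the tube in the same way: high side near px (285,170), low front at (280,125). Same remedy.

>>> arm_command(increments=[[0,0,0,0.02,-0.0006,0,0],[0,0,0,0.0206,-0.0005,0,0],[0,0,0,0,0,0.015,0],[0,0,0,0,0,0.015,0],[0,0,0,0,0,0.008,0],[0,0,0,0,0,0.005,0],[0,0,0,0,0,0.004,0],[0,0,0,0,0,0.004,0],[0,0,0,0,0,0.004,0],[0,0,0,0,0,0.004,0],[0,0,0,0,0,0.004,0],[0,0,0,0,0,0.004,0]])

```text
time_s: 14.63
position: [0.5611, 0.2277, 0.1018]
ee_rot: [0.842, 0.54, 0.0, 0.0]
ft_force: [-0.4, -0.7, -0.1]
gripper_width: 0.007
grasp_force: 0.0
```

>>> arm_command(increments=[[0,0,0,0,0,0.004,0],[0,0,0,0,0,0.004,0],[0,0,0,0,0,0.003,0],[0,0,0,0,0,0.003,0],[0,0,0,0,0,0.003,0],[0,0,0,0,0,0,0]])

```text
time_s: 15.13
position: [0.5605, 0.2276, 0.0842]
ee_rot: [0.842, 0.54, -0.001, -0.0]
ft_force: [0.5, -0.3, 0.3]
gripper_width: -0.003
grasp_force: 0.0
```

```bash
python3 look.py w10; python3 inz.py w10
```

```text
15.1333 [0.5605 0.2276 0.0842] head 65.39588353106694 [ 0.5 -0.3  0.3] -0.0029687306574907937
top [401, 146, 106, 133, 7928] [438.0, 210.0] [0.6356 0.2316 0.0307] 0.122
top [199, 164, 152, 73, 1365] [267.0, 186.0] [0.5717 0.2616 0.0324] 0.1156
top [253, 269, 30, 13, 237] [268.0, 274.0] [0.5582 0.2378 0.0061] 0.1192
top [285, 269, 30, 13, 244] [299.0, 274.0] [0.57   0.2321 0.0061] 0.1194
z in hole [0.0644 0.0657 0.1914 0.2005 0.2035]
plane slope [-0.208 -0.461  0.197]
```

>>> arm_command(increments=[[0,0,0,0,0,-0.02,0],[0,0,0,0,0,-0.035,0],[0,0,0,0,0,-0.035,0],[0,0,-6.9,0,0,0,0.044],[0,0,-6.9,-0.025,0,0,0.044],[0,0,0,-0.035,0.001,0,0.044],[0,0,0,-0.035,0.001,0,0.044],[0,0,0,-0.025,0,0,0.044],[0,0,0,0,0,0,0.044]])

```text
time_s: 15.93
position: [0.5371, 0.107, 0.1753]
ee_rot: [0.772, 0.636, -0.0, 0.0]
ft_force: [0.3, -0.2, 0.7]
gripper_width: 0.393
grasp_force: 0.0
```

```bash
python3 look.py w11; python3 inz.py w11
```

```text
15.9333 [0.5371 0.107  0.1753] head 78.97305948134056 [ 0.3 -0.2  0.7] 0.3928676617541847
top [370, 0, 61, 52, 1885] [395.0, 25.0] [0.6299 0.2175 0.0211] 0.1219
top [502, 220, 46, 19, 250] [520.0, 226.0] [0.6986 0.0759 0.0137] 0.119
top [253, 354, 79, 34, 2102] [292.0, 368.0] [0.5241 0.0052 0.0297] 0.1198
z in hole [0.0636 0.0644 0.0654 0.0664 0.0672]
plane slope [ 0.002 -0.001  0.065]
```

>>> arm_command(increments=[[0,0,0,-0.035,0.001,0,0.044],[0,0,0,-0.035,0.001,0,0.044],[0,0,0,-0.035,0.001,0,0.044],[0,0,0,-0.03,0,0,0.044],[0,0,0,0,0,0,0.044],[0,0,0,0,0,0,0.044]])

```text
time_s: 16.48
position: [0.5155, -0.0232, 0.1753]
ee_rot: [0.771, 0.637, 0.0, 0.0]
ft_force: [0.4, -0.6, -0.2]
gripper_width: 0.467
grasp_force: 0.0
```

```bash
python3 look.py w12
```

```text
16.4833 [ 0.5155 -0.0232  0.1753] head 79.10230964398062 [ 0.4 -0.6 -0.2] 0.46715426372462493
top [531, 12, 29, 16, 163] [539.0, 21.0] [0.6937 0.0747 0.0091] 0.1191
top [243, 136, 90, 90, 6269] [287.0, 180.0] [0.5244 0.0075 0.0301] 0.1197
top [149, 156, 61, 58, 509] [175.0, 185.0] [0.4537 0.019  0.0195] 0.1192
top [498, 304, 32, 10, 171] [513.0, 308.0] [ 0.6682 -0.1147  0.0091] 0.119
```

>>> arm_command(increments=[[0,0,0,-0.0038,0.0029,0,0.044],[0,0,0,0,0,0.02,0.044],[0,0,0,0,0,0.02,0.044],[0,0,0,0,0,0.0118,0.044],[0,0,0,0,0,0,0.044],[0,0,0,0,0,0,0.044]])

```text
time_s: 17.03
position: [0.5172, -0.0265, 0.1229]
ee_rot: [0.77, 0.638, -0.0, -0.001]
ft_force: [0.0, -0.1, 0.2]
gripper_width: 0.469
grasp_force: 0.0
```

```bash
python3 look.py w13
```

```text
17.0333 [ 0.5172 -0.0265  0.1229] head 79.26843537028248 [ 0.  -0.1  0.2] 0.4686347046343403
top [226, 134, 117, 116, 10443] [284.0, 192.0] [0.5242 0.0078 0.03  ] 0.1197
top [105, 159, 79, 75, 1032] [139.0, 198.0] [0.4539 0.019  0.0195] 0.1189
top [219, 239, 25, 36, 173] [235.0, 248.0] [ 0.4902 -0.0208  0.0105] 0.1195
top [324, 239, 25, 36, 166] [332.0, 248.0] [ 0.5445 -0.031   0.0106] 0.1193
top [505, 354, 42, 44, 551] [521.0, 367.0] [ 0.6448 -0.1252  0.0159] 0.1197
```

>>> arm_command(increments=[[0,0,0,0.008,0.0005,0,0.044],[0,0,0,0.013,0,0,0.044],[0,0,0,0.013,0,0,0.044],[0,0,0,0.013,0,0,0.044],[0,0,0,0.013,0,0,0.044],[0,0,0,0.013,0,0,0.044],[0,0,0,0.013,0,0,0.044],[0,0,0,0.013,0,0,0.044],[0,0,0,0.013,0,0,0.044],[0,0,0,0.013,0,0,0.044],[0,0,0,0.013,0,0,0.044],[0,0,0,0.007,0,0,0.044]])

```text
time_s: 18.08
position: [0.5453, 0.1167, 0.1233]
ee_rot: [0.77, 0.638, 0.0, 0.0]
ft_force: [-0.2, -2.0, 1.5]
gripper_width: 0.466
grasp_force: 1.1
```

```bash
python3 look.py w14
```

```text
18.0833 [0.5453 0.1167 0.1233] head 79.25728230659723 [-0.2 -2.   1.5] 0.46567532642311454
top [383, 0, 86, 56, 2847] [418.0, 27.0] [0.6292 0.2155 0.0198] 0.1218
top [219, 149, 130, 126, 10425] [283.0, 206.0] [0.5492 0.1373 0.0365] 0.1197
top [545, 272, 15, 20, 184] [552.0, 280.0] [0.6864 0.075  0.0044] 0.1184
```

>>> arm_command(increments=[[0,0,0,0.008,-0.0005,0,0.044],[0,0,0,0.013,0,0,0.044],[0,0,0,0.013,0,0,0.044],[0,0,0,0.013,0,0,0.044],[0,0,0,0.013,0,0,0.044],[0,0,0,0.01,0,0,0.044],[0,0,0,0.007,0,0,0.044],[0,0,0,0.004,0,0,0.044],[0,0,0,0.002,0,0,0.044]])

```text
time_s: 18.88
position: [0.56, 0.1973, 0.123]
ee_rot: [0.77, 0.638, -0.0, -0.0]
ft_force: [-0.2, -0.4, 0.3]
gripper_width: 0.466
grasp_force: 0.4
```

>>> arm_command(increments=[[0,0,0,0.002,0,0,0.044],[0,0,0,0.0025,0,0,0.044],[0,0,0,0.0025,0,0,0.044],[0,0,0,0.0025,0,0,0.044],[0,0,0,0.0025,0,0,0.044],[0,0,0,0.0025,0,0,0.044],[0,0,0,0.0025,0,0,0.044],[0,0,0,0.0015,0,0,0.044],[0,0,0,0,0,0,0.044]])

```text
time_s: 19.63
position: [0.5634, 0.2152, 0.1231]
ee_rot: [0.77, 0.638, 0.0, -0.0]
ft_force: [-0.2, 0.1, -0.1]
gripper_width: 0.465
grasp_force: 0.0
```

>>> arm_command(increments=[[0,0,0,-0.01,0,-0.02,0.044],[0,0,0,-0.01,0,-0.025,0.02],[0,0,0,-0.01,0,0,0],[0,0,0,0,0,0,0]])

```text
time_s: 19.97
position: [0.5587, 0.1843, 0.1696]
ee_rot: [0.771, 0.637, 0.001, 0.001]
ft_force: [-0.6, 0.3, -0.9]
gripper_width: 0.289
grasp_force: 0.0
```

```bash
python3 look.py w15; python3 inz.py w15
```

```text
19.9667 [0.5587 0.1843 0.1696] head 79.12114390242566 [-0.6  0.3 -0.9] 0.2893281043232662
top [229, 78, 104, 37, 597] [279.0, 92.0] [0.5719 0.2616 0.032 ] 0.1157
top [354, 91, 77, 93, 2976] [382.0, 135.0] [0.6358 0.2311 0.0307] 0.122
top [257, 164, 51, 15, 447] [282.0, 171.0] [0.5662 0.227  0.0162] 0.1166
z in hole [0.0644 0.0756 0.0991 0.1148 0.1181]
plane slope [-0.185 -1.082  0.097]
```

View pics/w15.png

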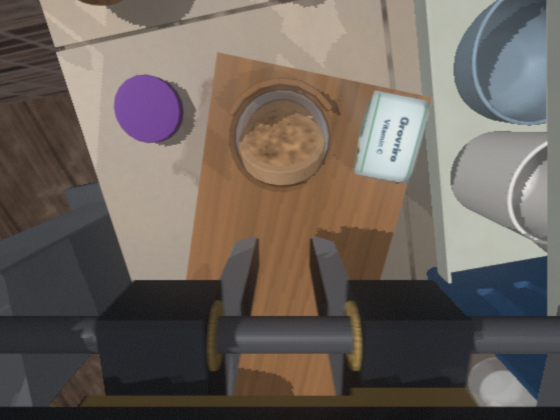

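A lies tilted the same way: its rear edge is high at px (282,175) near z 0.118 and its front is down. I press the rear down again, starting higher.

>>> arm_command(increments=[[0,0,0,0.0213,-0.0006,0,0],[0,0,0,0.0213,-0.0006,0,0],[0,0,0,0,0,0.015,0],[0,0,0,0,0,0.015,0],[0,0,0,0,0,0.004,0],[0,0,0,0,0,0.004,0],[0,0,0,0,0,0.004,0],[0,0,0,0,0,0.004,0],[0,0,0,0,0,0.004,0],[0,0,0,0,0,0.004,0]])

```text
time_s: 20.85
position: [0.5647, 0.2275, 0.1139]
ee_rot: [0.771, 0.637, 0.0, -0.0]
ft_force: [0.2, -0.4, -0.4]
gripper_width: 0.007
grasp_force: 0.0
```

>>> arm_command(increments=[[0,0,0,0,0,0.004,0],[0,0,0,0,0,0.004,0],[0,0,0,0,0,0.004,0],[0,0,0,0,0,0.003,0],[0,0,0,0,0,0.002,0],[0,0,0,0,0,0,0]])

```text
time_s: 21.35
position: [0.5643, 0.2274, 0.0965]
ee_rot: [0.771, 0.637, -0.0, -0.0]
ft_force: [0.4, -0.1, 1.2]
gripper_width: 0.004
grasp_force: 0.0
```

```bash
python3 look.py w16; python3 inz.py w16
```

```text
21.35 [0.5643 0.2274 0.0965] head 79.19462411005702 [ 0.4 -0.1  1.2] 0.0037448740506970573
top [212, 164, 147, 49, 1118] [285.0, 182.0] [0.5716 0.2612 0.0325] 0.1156
top [386, 184, 112, 121, 6259] [428.0, 239.0] [0.6359 0.2311 0.0313] 0.122
top [256, 258, 56, 42, 443] [284.0, 265.0] [0.5654 0.232  0.0131] 0.1193
z in hole [0.0784 0.0797 0.2038 0.2129 0.2159]
plane slope [-0.088 -0.49   0.21 ]
```

>>> arm_command(increments=[[0,0,0,0.005,0.0005,-0.001,0],[0,0,0,0.0052,0.0005,0,0],[0,0,0,0.005,0.0005,0,0],[0,0,0,0,0,0,0],[0,0,0,0,0,0.001,0],[0,0,0,0,0,0.001,0],[0,0,0,0,0,0.001,0],[0,0,0,0,0,0.0005,0],[0,0,0,0,0,0.0005,0],[0,0,0,0,0,0.0005,0]])

```text
time_s: 22.23
position: [0.5689, 0.242, 0.0936]
ee_rot: [0.771, 0.637, -0.0, -0.0]
ft_force: [-0.1, -0.7, 0.3]
gripper_width: 0.003
grasp_force: 0.0
```

>>> arm_command(increments=[[0,0,0,0,0,0.0005,0],[0,0,0,0,0,0.0005,0]])

```text
time_s: 22.4
position: [0.569, 0.2421, 0.093]
ee_rot: [0.771, 0.637, -0.0, 0.0]
ft_force: [-2.7, -0.8, 3.6]
gripper_width: 0.004
grasp_force: 2.0
```

Contact is at TCP z about 0.093, and I keep pressing in 0.5 mm rows.

>>> arm_command(increments=[[0,0,0,0,0,0.0005,0],[0,0,0,0,0,0.0005,0],[0,0,0,0,0,0.0005,0],[0,0,0,0,0,0,0]])

```text
time_s: 22.73
position: [0.5692, 0.2422, 0.0929]
ee_rot: [0.77, 0.637, -0.0, 0.0]
ft_force: [-3.6, -1.1, 8.8]
gripper_width: 0.003
grasp_force: 4.8
```

>>> arm_command(increments=[[0,0,0,0,0,0.0005,0],[0,0,0,0,0,0.0005,0],[0,0,0,0,0,0,0],[0,0,0,0,0,0,0]])

```text
time_s: 23.07
position: [0.5694, 0.2422, 0.0928]
ee_rot: [0.77, 0.638, -0.0, 0.0]
ft_force: [-5.9, -2.8, 13.7]
gripper_width: 0.004
grasp_force: 7.0
```

>>> arm_command(increments=[[0,0,0,0,0,0.0005,0],[0,0,0,0,0,0.0005,0],[0,0,0,0,0,0.0005,0],[0,0,0,0,0,0,0],[0,0,0,0,0,0,0],[0,0,0,0,0,0,0]])

```text
time_s: 23.57
position: [0.5696, 0.2422, 0.0927]
ee_rot: [0.77, 0.638, -0.0, 0.0]
ft_force: [-10.3, -2.9, 21.3]
gripper_width: 0.004
grasp_force: 10.5
```

>>> arm_command(increments=[[0,0,0,0,0,-0.002,0],[0,0,0,0,0,-0.005,0],[0,0,0,0,0,-0.02,0],[0,0,0,0,0,-0.035,0],[0,0,0,0,0,-0.035,0],[0,0,0,-0.03,0,0,0],[0,0,0,-0.035,0,0,0],[0,0,0,-0.035,0,0,0],[0,0,0,-0.02,0,0,0],[0,0,0,0,0,0,0]])

```text
time_s: 24.4
position: [0.5459, 0.1213, 0.1855]
ee_rot: [0.772, 0.636, -0.0, 0.0]
ft_force: [-0.3, -0.5, -0.0]
gripper_width: 0.003
grasp_force: 0.0
```

```bash
python3 look.py w17; python3 inz.py w17
```

```text
24.4 [0.5459 0.1213 0.1855] head 78.9769089653697 [-0.3 -0.5 -0. ] 0.0033326611275949544
top [355, 0, 61, 81, 2779] [381.0, 40.0] [0.6336 0.2262 0.0267] 0.122
top [481, 236, 44, 19, 232] [499.0, 243.0] [0.6989 0.0762 0.0137] 0.1192
z in hole [0.0776 0.0785 0.0794 0.0803 0.081 ]
plane slope [ 0.001 -0.002  0.079]
```

View pics/w17.png

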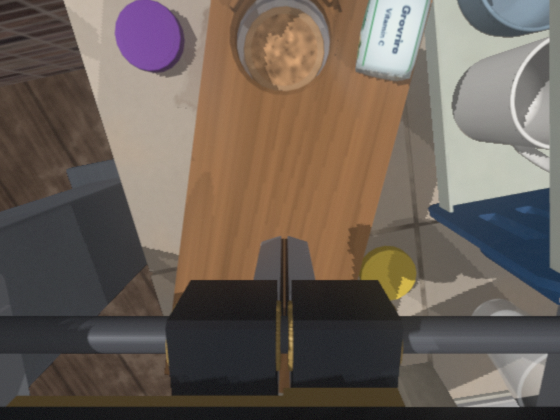

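The stack lies flat in the tube at px (285,45), top at z 0.079 (26 mm below the deck). It was pressed with 21 N, the match box (395,40) is unmoved and the robot is clear, so I hand the job in.

```bash
python3 -c "
from station import arm
print(arm.close_job())"
```

```text
the job is handed in; nothing more can be done
None
```

All three coasters are in the tube, lying flat and pressed against the bottom stop with about 21 N; the top of the stack is about 26 mm below the deck, between the two hoops, and I handed the job in at about 24 s.

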